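# Sort the loose cabinet fittings into their trays

### The arm

A 6-joint arm with a two-finger parallel gripper is mounted at the origin on the work surface. World frame = base frame: x ahead of the robot, y to its left, z up, the work surface at z = 0. Lengths are in m, angles in degrees, forces in N, time in s.
With the tool pointing down it reaches from about 0.325 to 0.85 m from the base axis. Payload 15.5 kg.
Tool frame: the origin (TCP) lies midway between the tips of the shut fingers; the grasp point (between the pads) lies 19 mm behind it; z points along the fingers, y is the line along which they close (so a half turn about z gives the same grasp; the last joint's range is limited). The gripper opens to 91 mm and grips with 3 to 60 N. Pads are 32 mm wide; open, the fingers measure 118 mm over their backs; the gripper's body (76 mm by 178 mm) begins 60 mm behind the grasp point.
Start: joints at [-5.472, 28.281, 77.091, -0, 74.628, -5.472], TCP at [0.625, 0, 0.214] pointing down, gripper open.
Joint ranges: [-166.48, 166.48], [-47.26, 123.95], [12.59, 153.08], [-70.14, 250.14], [6.76, 159.57], [-176.63, 176.63]. Speed limits (degrees/s): [108.29, 108.29, 147.25, 172.46, 172.46, 172.46].

### API

Orientations are given as a 3x3 rotation matrix whose columns are the frame's x, y, z axes.
In Python, from bench import ctrl gives the robot as it stands. The module is installed in compiled form; this text tells all that it offers. Calls block until the motion is done:
- ctrl.goto(position, orientation): joint-space move of the TCP to a pose.
- ctrl.move_l(position, vel=0.15, ori=None, contact_N=None): straight line of the TCP; ori=None keeps the orientation; vel is the mean speed in m/s. With contact_N (N) it stops when the force on the tool has changed by that much, and returns True; else False.
- ctrl.movej(angles): joint-space move.
- ctrl.command_gripper(opening): opening from 0.0 (shut) to 1.0 (fully open); the grip force is fixed at half the most; returns when the fingers have stopped.
- ctrl.sleep(seconds).
- ctrl.ik(position, orientation): joint angles nearest the present ones, or None.
- ctrl.read_camera(name): name is "scene" or "side" or "wrist"; returns the picture (420x560x3 uint8, blue, green, red); there is no depth.
- ctrl.camera_params(name): a dict with "fx", "fy", "cx", "cy" (pixels), "pose" (4x4, takes a point from camera to world coordinates); the wrist camera has in their place "T_tool_cam" (4x4, takes a point from camera to tool coordinates, whose origin is the TCP and whose axes are the flange's). Camera axes: x right, y up, looking along -z (the intrinsics and any distortion apply to the point x, -y, -z); pixel columns grow to the right and rows downward; lengths in m; the calibration is good to about 2 mm. A picture is of the moment at which its call begins: read the wrist's pose just before it. camera_params takes no time and is no camera call.
A pose or a line that the arm cannot do raises ctrl.MotionError and nothing moves.
- ctrl.sign_off(): hands the job in; it is judged then, once.
Readings, each from a call of its own:
- ctrl.current_t(): time.
- ctrl.current_q(): joint angles.
- ctrl.current_dq(): joint speeds.
- ctrl.current_effort(): joint torques, N m.
- ctrl.current_tool_pos(): TCP position.
- ctrl.current_eef_rot(): TCP orientation.
- ctrl.current_contact_force(): force on the tool from outside, world axes, zero at the start.
- ctrl.current_wrist_torque(): the same for the moment, N m.
- ctrl.current_grip_width(): opening from 0.0 (shut) to 1.0 (fully open).
- ctrl.current_grasp_force(): force on a finger pad.
Only numpy, scipy, OpenCV 4.12 (cv2) and the standard library are available. Lean on these libraries where they do the work, as an engineer would, in place of code of your own. Each camera call takes 0.05 s, during which the arm holds its last target. There are 200 camera calls.

### The job

The brass fittings taken off the kitchen cabinets are scattered on the counter: sort them into the three white trays. Stand one bar handle in each of the two long bays, one round knob in each of the two small square bays, and the cup pull in the undivided tray, every piece upright on its feet or back plate, flat on the tray floor inside the walls and let go. Leave the little white coffee cup standing where it is.

Things in the scene. Friction and masses are not known exactly. Their poses are not given: they have to be found in the camera images.
- handle_a: Brass bar handle standing on its two feet: a straight square bar 124 x 12 x 12 mm along its x axis (top 34 mm, underside 22 mm above its feet) on two thin legs (10 mm across) at x = +-56 mm, each with a round foot 24 mm across and 4 mm thick, so 136 mm overall; 90 g. Origin midway between the feet at foot level, z up. Both handles are alike.
- handle_b: Brass bar handle standing on its two feet: a straight square bar 124 x 12 x 12 mm along its x axis (top 34 mm, underside 22 mm above its feet) on two thin legs (10 mm across) at x = +-56 mm, each with a round foot 24 mm across and 4 mm thick, so 136 mm overall; 90 g. Origin midway between the feet at foot level, z up. Both handles are alike.
- knob_a: Round brass cupboard knob standing on its foot, 30 mm high: foot 26 mm across, thin neck, head 34 mm across with upright sides from 15 to 25 mm above the foot; 50 g. Origin at the centre of the foot's underside, z up along the knob's axis. Both knobs are alike.
- knob_b: Round brass cupboard knob standing on its foot, 30 mm high: foot 26 mm across, thin neck, head 34 mm across with upright sides from 15 to 25 mm above the foot; 50 g. Origin at the centre of the foot's underside, z up along the knob's axis. Both knobs are alike.
- cup_pull: Brass cup-shaped drawer pull lying on its back plate: plate 104 x 40 x 3 mm (long side along its x axis) carrying a long rounded dome, 88 mm long and 28 mm wide, its sides upright up to 14 mm, its rounded top 28 mm above the plate's underside; 80 g. Origin at the centre of the plate's underside, z up.
- handle_tray: White tray, fixed, grey floor 3 mm thick, walls 5 mm thick, rim 14 mm above the counter. Origin: centre of its underside, z up. 170 x 118 mm outside, long side along x; one 4 mm wall along x, as high as the rim, splits it into two long bays, each 160 x 52 mm inside, centred at y = +28 and -28 mm. Either handle may go in either bay.
- knob_tray: White tray, fixed, grey floor 3 mm thick, walls 5 mm thick, rim 14 mm above the counter. Origin: centre of its underside, z up. 118 x 62 mm outside, long side along x; one 4 mm wall across the middle, as high as the rim, splits it into two square bays, each 52 x 52 mm inside, centred at x = +28 and -28 mm. Either knob may go in either bay.
- cup_pull_tray: White tray, fixed, grey floor 3 mm thick, walls 5 mm thick, rim 14 mm above the counter. Origin: centre of its underside, z up. 138 x 74 mm outside, long side along x; a single undivided bay 128 x 64 mm inside. The cup pull lies in it lengthwise, either way round.
- coffee_cup: Small white coffee cup without a handle, 56 mm across and 50 mm high, standing among the fittings; to be left alone. Origin at the centre of its underside. (A low round screw tin, 48 mm across and 22 mm high, also stands among the fittings.)

How it is judged (in metres and radians):
At the end, for the whole second after the job is handed in: One handle in each long bay, one knob in each square bay and the cup pull in the undivided tray: each piece's origin inside its bay, less than 6 mm above the tray's underside (so on its 3 mm floor, not on a wall), upright within 0.12 rad, at rest and released ((((x of handle_a in the frame of handle_tray between -0.02 and 0.02 m and y of handle_a in the frame of handle_tray between 0.008 and 0.05 m and z of handle_a in the frame of handle_tray between -0.002 and 0.006 m) and (x of handle_b in the frame of handle_tray between -0.02 and 0.02 m and y of handle_b in the frame of handle_tray between -0.05 and -0.008 m and z of handle_b in the frame of handle_tray between -0.002 and 0.006 m)) or ((x of handle_a in the frame of handle_tray between -0.02 and 0.02 m and y of handle_a in the frame of handle_tray between -0.05 and -0.008 m and z of handle_a in the frame of handle_tray between -0.002 and 0.006 m) and (x of handle_b in the frame of handle_tray between -0.02 and 0.02 m and y of handle_b in the frame of handle_tray between 0.008 and 0.05 m and z of handle_b in the frame of handle_tray between -0.002 and 0.006 m))) and (((x of knob_a in the frame of knob_tray between 0.01 and 0.052 m and y of knob_a in the frame of knob_tray between -0.022 and 0.022 m and z of knob_a in the frame of knob_tray between -0.002 and 0.006 m) and (x of knob_b in the frame of knob_tray between -0.052 and -0.01 m and y of knob_b in the frame of knob_tray between -0.022 and 0.022 m and z of knob_b in the frame of knob_tray between -0.002 and 0.006 m)) or ((x of knob_a in the frame of knob_tray between -0.052 and -0.01 m and y of knob_a in the frame of knob_tray between -0.022 and 0.022 m and z of knob_a in the frame of knob_tray between -0.002 and 0.006 m) and (x of knob_b in the frame of knob_tray between 0.01 and 0.052 m and y of knob_b in the frame of knob_tray between -0.022 and 0.022 m and z of knob_b in the frame of knob_tray between -0.002 and 0.006 m))) and x of cup_pull in the frame of cup_pull_tray between -0.025 and 0.025 m and y of cup_pull in the frame of cup_pull_tray between -0.02 and 0.02 m and z of cup_pull in the frame of cup_pull_tray between -0.002 and 0.006 m and angle between each of handle_a, handle_b, knob_a, knob_b, cup_pull's own z axis and vertical below 0.12 rad and linear speed of each of handle_a, handle_b, knob_a, knob_b, cup_pull below 0.02 m/s and angular speed of each of handle_a, handle_b, knob_a, knob_b, cup_pull below 0.2 rad/s); the robot touches nothing.
It fails at once if the coffee cup is knocked over or pushed more than 25 mm (distance of coffee_cup from where it was at the start of the episode above 0.025 m or angle between coffee_cup's own z axis and vertical above 0.5 rad).
It also fails if it takes over 122 s, if anything falls off the work surface, if the arm or the gripper's body presses on something with over 40 N, if the wrist force passes 120 N, or if a joint passes its speed limit or range.

## Working session

There is one attempt and no reset: what is moved stays moved. The work goes in short steps, each a Python script; the robot and the scene stay as the last script left them, time stands still between calls to the robot, and variables do not carry over. Pictures are saved under pics/ and viewed, at most 14 in all, crops included, and the job is handed in when it is done.

```bash
mkdir -p pics; python3 - <<'E'
from bench import ctrl
import cv2
for n in ("scene","side","wrist"):
    p=ctrl.camera_params(n); print(n,p)
print(ctrl.current_tool_pos(),ctrl.current_eef_rot(),ctrl.current_t())
for n in ("scene","side","wrist"):
    cv2.imwrite(f"pics/{n}0.png",ctrl.read_camera(n))
E
```

```text
scene {'fx': 442.04124287093293, 'fy': 442.04124287093293, 'cx': 273.1141721881406, 'cy': 208.66030063100547, 'pose': array([[ 0.83719096, -0.41239791,  0.35922034,  0.98656299],
       [ 0.54687906,  0.62418493, -0.5579574 , -0.66273581],
       [ 0.00588054,  0.66356698,  0.74809377,  0.91947431],
       [ 0.        ,  0.        ,  0.        ,  1.        ]])}
side {'fx': 473.932326702402, 'fy': 473.932326702402, 'cx': 280.6568673968008, 'cy': 202.99816289921816, 'pose': array([[-0.99653436,  0.02517835, -0.07928003,  0.47620331],
       [-0.07963525, -0.56412464,  0.82184039,  0.83606871],
       [-0.02403123,  0.82530567,  0.56417467,  0.60760262],
       [ 0.        ,  0.        ,  0.        ,  1.        ]])}
wrist {'fx': 303.4975614401701, 'fy': 303.4975614401701, 'cx': 279.6546060818105, 'cy': 207.84398585110637, 'T_tool_cam': array([[-6.13638094e-04,  9.71638073e-01,  2.36472152e-01,
         6.51996525e-02],
       [ 9.99999793e-01,  6.42288601e-04, -4.41239777e-05,
        -9.04558399e-06],
       [-1.94755904e-04,  2.36472076e-01, -9.71638266e-01,
        -1.70755572e-01],
       [ 0.00000000e+00,  0.00000000e+00,  0.00000000e+00,
         1.00000000e+00]])}
[6.24611187e-01 4.98823231e-05 2.13341981e-01] [[ 9.12739488e-07  9.99999253e-01 -1.22203778e-03]
 [ 9.99999992e-01 -7.58830739e-07  1.25944803e-04]
 [ 1.25943781e-04 -1.22203789e-03 -9.99999245e-01]] 0.0
```

View pics/scene0.png

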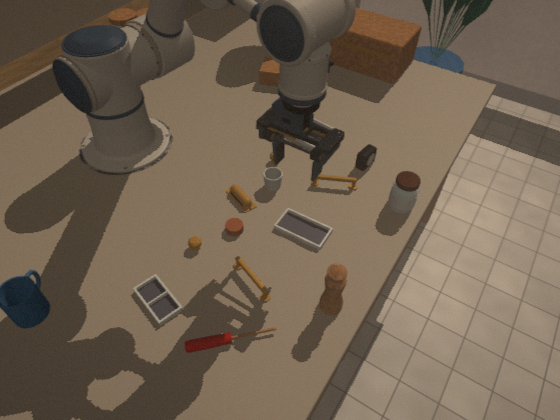

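View pics/side0.png

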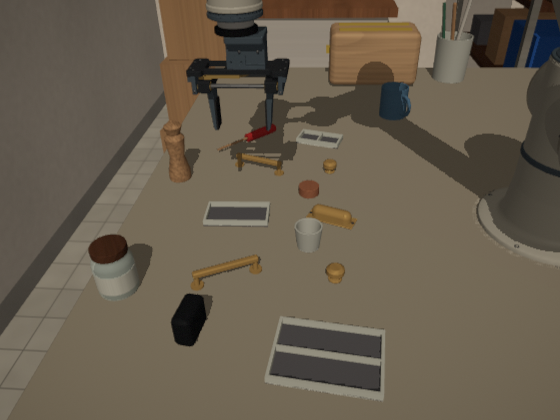

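View pics/wrist0.png

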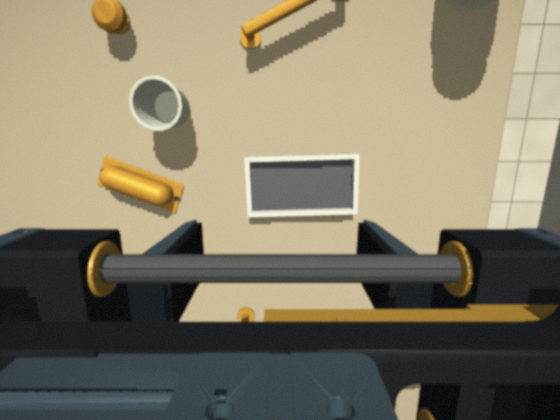

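```bash
cat > h.py <<'E'
from bench import ctrl
import numpy as np, cv2
def cam(name):
    p=ctrl.camera_params(name)
    if name=="wrist":
        T=np.eye(4);T[:3,:3]=ctrl.current_eef_rot();T[:3,3]=ctrl.current_tool_pos();p["pose"]=T@p["T_tool_cam"]
    return p
def snap(name,tag):
    p=cam(name); im=ctrl.read_camera(name); cv2.imwrite(f"pics/{tag}.png",im)
    np.savez(f"pics/{tag}.npz",**{k:p[k] for k in("fx","fy","cx","cy","pose")})
    return im
def load(tag): return dict(np.load(f"pics/{tag}.npz"))
def ray(p,uv):
    d=p["pose"][:3,:3]@np.array([(uv[0]-p["cx"])/p["fx"],-(uv[1]-p["cy"])/p["fy"],-1])
    return p["pose"][:3,3],d/np.linalg.norm(d)
def onz(p,uv,z):
    o,d=ray(p,uv); return o+d*(z-o[2])/d[2]
def tri(*obs): # (params,uv)...
    A=np.zeros((3,3));b=np.zeros(3);R=[]
    for p,uv in obs:
        o,d=ray(p,uv);M=np.eye(3)-np.outer(d,d);A+=M;b+=M@o;R.append((o,M))
    x=np.linalg.solve(A,b); return x,max(np.linalg.norm(M@(x-o)) for o,M in R)
def down(yaw): # tool y (closing line) at angle yaw (deg) in world xy, z down
    a=np.radians(yaw); y=np.array([np.cos(a),np.sin(a),0]); z=np.array([0,0,-1.]); return np.stack([np.cross(y,z),y,z],1)
def proj(p,X):
    c=p["pose"][:3,:3].T@(np.asarray(X)-p["pose"][:3,3]); return p["cx"]+p["fx"]*c[0]/-c[2],p["cy"]-p["fy"]*c[1]/-c[2]
E
python3 - <<'E'
from h import *
s=ctrl.camera_params("side");c=ctrl.camera_params("scene");np.set_printoptions(precision=3,suppress=True)
for n,uv,z in [("hA0",(197,272),.028),("hA1",(256,261),.028),("hB0",(238,155),.028),("hB1",(280,161),.028),("kA",(336,268),.02),("kB",(330,164),.02),("cp",(332,214),.02),("cup",(309,228),.05),("htray",(327,355),.014),("ktray",(320,139),.014),("ctray",(237,213),.014),("tin",(309,187),.02)]:
    X=onz(s,uv,z); print(n,X,proj(c,X))
# try overview poses
for pos,yaw in [((.5,.0,.42),0),((.5,-.1,.42),0),((.5,.05,.42),0),((.55,.0,.4),180),((.4,.0,.4),90),((.4,.0,.4),-90),((.5,-.1,.4),-90)]:
    print(pos,yaw,ctrl.ik(pos,down(yaw)))
print(down(0))
E
```

```text
hA0 [0.691 0.218 0.028] (np.float64(352.9623739234839), np.float64(180.68027450943765))
hA1 [0.588 0.182 0.028] (np.float64(315.64346206789077), np.float64(174.03241620282955))
hB0 [ 0.684 -0.22   0.028] (np.float64(265.99142077291833), np.float64(291.00681691540314))
hB1 [ 0.574 -0.193  0.028] (np.float64(234.67468840346774), np.float64(261.2672877101152))
kA [0.441 0.185 0.02 ] (np.float64(273.66371405650403), np.float64(156.89368022738967))
kB [ 0.45  -0.197  0.02 ] (np.float64(194.68657669868884), np.float64(241.86185629024476))
cp [0.447 0.016 0.02 ] (np.float64(242.68978272051964), np.float64(191.05869807241723))
cup [0.493 0.107 0.05 ] (np.float64(273.9753567642222), np.float64(171.0928081889748))
htray [0.457 0.373 0.014] (np.float64(309.2172217796128), np.float64(127.99570596296957))
ktray [ 0.476 -0.345  0.014] (np.float64(162.91378831073285), np.float64(290.38538782845774))
ctray [0.651 0.014 0.014] (np.float64(304.57499928998806), np.float64(223.76718868862778))
tin [ 0.499 -0.088  0.02 ] (np.float64(235.50540030757793), np.float64(222.60840470960056))
(0.5, 0.0, 0.42) 0 [-6.846  9.732 73.553 -0.    96.714 -6.846]
(0.5, -0.1, 0.42) 0 [-18.022  10.675  72.36   -0.     96.966 -18.022]
(0.5, 0.05, 0.42) 0 [-1.101  9.97  73.255 -0.    96.775 -1.101]
(0.55, 0.0, 0.4) 180 [ -6.221  14.844  69.701  -0.     95.455 173.779]
(0.4, 0.0, 0.4) 90 [ -8.569   0.603  86.851  -0.     92.546 -98.569]
(0.4, 0.0, 0.4) -90 [-8.569  0.603 86.851 -0.    92.546 81.431]
(0.5, -0.1, 0.4) -90 [-18.022  11.057  74.777  -0.     94.167  71.978]
[[-0.  1.  0.]
 [ 1.  0.  0.]
 [ 0.  0. -1.]]
```

```bash
python3 - <<'E'
from h import *
for i,y in enumerate((.2,0,-.3)):
    ctrl.goto((.52,y,.36),down(0)); ctrl.sleep(.3)
    im=snap("wrist",f"w{i}")
    cv2.imwrite(f"pics/w{i}z.png",cv2.resize(im[:250,60:500],(800,455),interpolation=cv2.INTER_CUBIC))
    print(ctrl.current_tool_pos(),ctrl.current_t())
snap("side","s1");snap("scene","c1")
E
```

```text
[0.5202251  0.19954678 0.3596176 ] 1.55
[0.52007679 0.0006787  0.35995444] 2.7167
[ 0.52023852 -0.29942579  0.36014921] 4.2167
```

View pics/w0z.png

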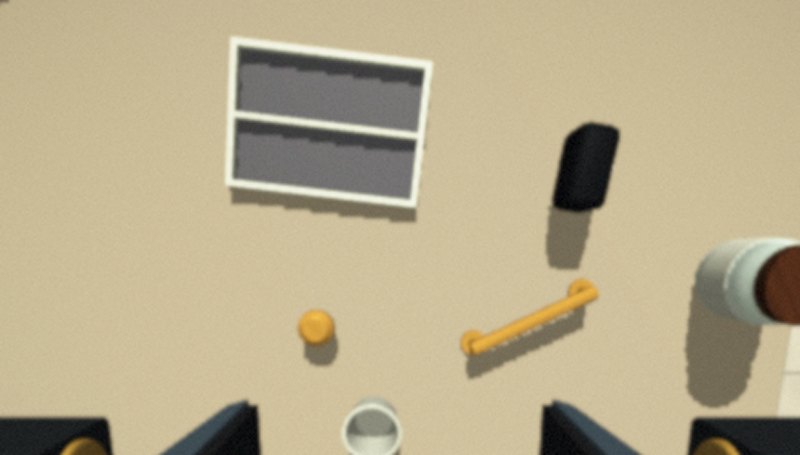

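View pics/w1z.png

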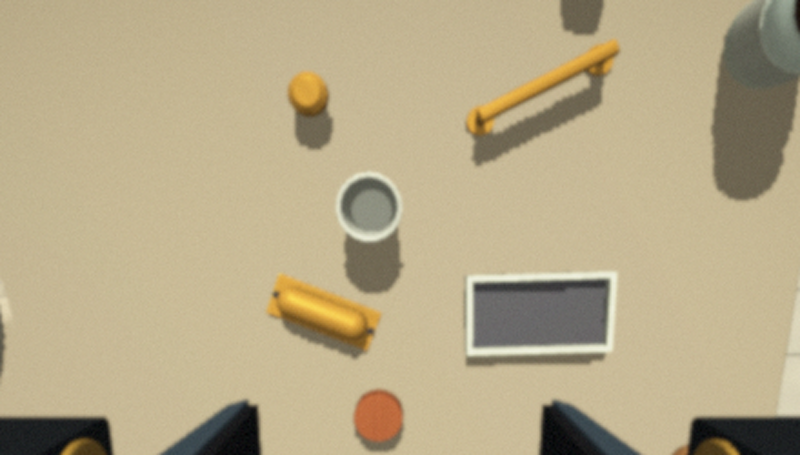

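View pics/w2z.png

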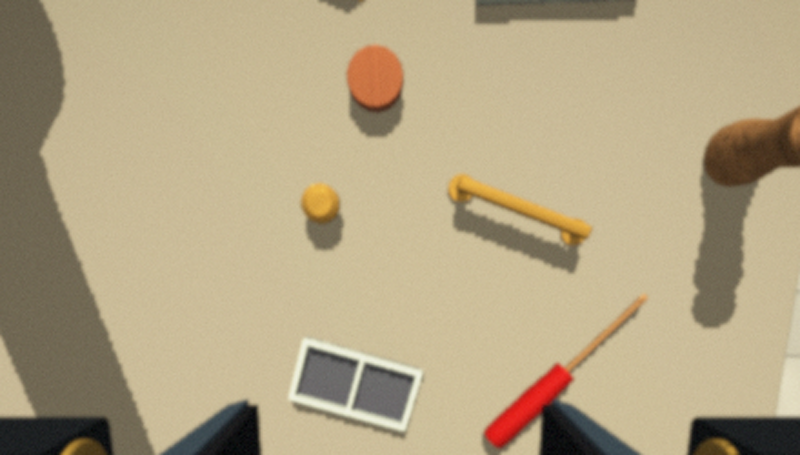

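```bash
cat > m.py <<'E'
from h import *
np.set_printoptions(precision=4,suppress=True)
P={k:load(k) for k in("w0","w1","w2","s1","c1")}
Z=lambda uv:(60+(uv[0]+.5)/1.81818-.5,(uv[1]+.5)/1.82-.5)
def tray(n,tag,cs,size):
    C=np.array([onz(P[tag],Z(c),.014) for c in cs]); c=C.mean(0)
    L=[np.linalg.norm(C[i]-C[i-3]) for i in range(4)]
    d=(C[1]-C[0])+(C[2]-C[3]); print(n,c,"sides",np.array(L),size,"yaw",np.degrees(np.arctan2(d[1],d[0])))
tray("htray","w0",[(231,38),(433,62),(415,207),(226,186)],(.17,.118))
tray("ctray","w1",[(466,276),(616,272),(613,352),(467,357)],(.138,.074))
tray("ktray","w2",[(305,339),(423,371),(406,433),(290,400)],(.118,.062))
def bar(tag,a,b):
    A=onz(P[tag],Z(a),.034);B=onz(P[tag],Z(b),.034);d=B-A;print("bar",tag,(A+B)/2,"len",np.linalg.norm(d),"yaw",np.degrees(np.arctan2(d[1],d[0])))
bar("w0",(473,348),(597,292));bar("w1",(474,115),(619,46));bar("w2",(455,183),(590,231))
# brass blobs
for t in P:
    im=cv2.imread(f"pics/{t}.png"); h=cv2.cvtColor(im,cv2.COLOR_BGR2HSV)
    m=cv2.inRange(h,(10,150,90),(25,255,255)); 
    if t[0]=="w": m[225:]=0
    n,l,st,ce=cv2.connectedComponentsWithStats(m)
    for i in range(1,n):
        if 25<st[i,4]<3000:
            r=cv2.minAreaRect(np.argwhere(l==i)[:,::-1].astype(np.float32))
            print(t,st[i,4],ce[i],onz(P[t],ce[i],.02)[:2],"rect",np.array(r[0]),np.array(r[1]),round(r[2],1))
pl=[onz(P["w1"],Z(c),.003) for c in [(281,275),(382,312),(368,351),(268,316)]]
print("plate",np.mean(pl,0),[round(float(np.linalg.norm(pl[i]-pl[i-3])),4) for i in range(4)])
print("cup",onz(P["w1"],Z((369,207)),.05),"tin",onz(P["w1"],Z((379,412)),.022))
print("kA",tri((P["w0"],Z((317,327))),(P["w1"],Z((308,91)))))
print("hA ends",tri((P["w0"],Z((473,348))),(P["w1"],Z((474,115)))),tri((P["w0"],Z((597,292))),(P["w1"],Z((619,46)))))
print("htray/ctray z")
E
python3 m.py
python3 - <<'E'
import cv2
a=cv2.imread("pics/s1.png")
cv2.imwrite("pics/s1z.png",cv2.resize(a[110:400,175:395],(455,600),interpolation=cv2.INTER_CUBIC))
E
```

```text
htray [0.4568 0.3645 0.014 ] sides [0.1703 0.118  0.1688 0.1181] (0.17, 0.118) yaw -6.181366623498755
ctray [0.6519 0.0019 0.014 ] sides [0.138  0.0749 0.139  0.0761] (0.138, 0.074) yaw 1.792702494592423
ktray [ 0.4784 -0.3674  0.014 ] sides [0.1163 0.0648 0.1179 0.0624] (0.118, 0.062) yaw -16.05990455729227
bar w0 [0.6414 0.1977 0.034 ] len 0.1201139789495753 yaw 24.847353884771472
bar w1 [0.6393 0.196  0.034 ] len 0.12643452654363502 yaw 24.008669632750603
bar w2 [ 0.6267 -0.203   0.034 ] len 0.12484742182204348 yaw -18.432699468447584
w0 66 [509.6061 145.1061] [0.8987 0.2461] rect [509.7538 146.4308] [22.6281  5.964 ] 74.7
w0 612 [351.7026 175.0147] [0.6415 0.1971] rect [350.2573 173.9799] [12.747  79.2608] 65.0
w0 270 [233.6148 179.8963] [0.4421 0.1892] rect [233.5 180. ] [18. 17.] 90.0
w1 811 [358.2491  46.7065] [0.6405 0.1962] rect [358.6024  48.1865] [14.7605 93.0626] 63.1
w1 374 [229.0909  51.1203] [0.4422 0.1899] rect [229.25  51.25] [21.9203 19.799 ] 45.0
w1 1231 [237.2372 171.0528] [0.4487 0.0055] rect [237.2964 171.2294] [58.8726 21.7541] 21.0
w1 174 [267.7931 220.3678] [
[... 2438 characters left out ...]
32.5269 11.3137] 45.0
c1 120 [233.7    224.6667] [ 0.4989 -0.0963] rect [234. 225.] [16. 12.] 0.0
c1 94 [194.4149 241.5   ] [ 0.4485 -0.1961] rect [194.5 241.5] [ 9. 11.] 90.0
c1 189 [249.8042 273.4709] [ 0.6219 -0.1973] rect [250. 275.] [45.2548  8.4853] 45.0
c1 26 [266.9615 297.    ] [ 0.692  -0.2281] rect [267.0849 296.9528] [4.2582 7.5548] 15.9
plate [0.4486 0.0014 0.003 ] [0.101, 0.0403, 0.1012, 0.0412]
cup [0.4944 0.0962 0.05  ] tin [ 0.5002 -0.0907  0.022 ]
kA (array([0.4434, 0.1906, 0.0248]), np.float64(0.0003095111218177143))
hA ends (array([0.5849, 0.1715, 0.0288]), np.float64(0.0026479445273868106)) (array([0.6976, 0.2227, 0.0308]), np.float64(0.0005767582526387482))
htray/ctray z
```

View pics/s1z.png

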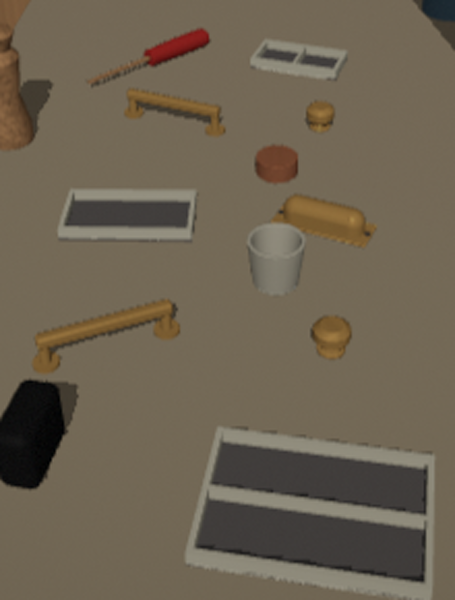

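```bash
cat >> h.py <<'E'
def log(*a): print(*a,"t",round(ctrl.current_t(),1),"grip mm",round(ctrl.current_grip_width()*91,1),"F",np.round(ctrl.current_grasp_force(),1),"z",np.round(ctrl.current_tool_pos(),4))
def pick(xy,yaw,z,op,lift=.15):
    R=down(yaw); ctrl.command_gripper(op/91)
    ctrl.goto((*xy,.12),R); c=ctrl.move_l((*xy,z),.12,contact_N=8); log("down contact",c)
    ctrl.command_gripper(0); log("gripped")
    ctrl.move_l((*xy,lift),.2); log("lifted")
def place(xy,yaw,z,op,lift=.15):
    R=down(yaw); ctrl.goto((*xy,lift),R); log("above")
    ctrl.move_l((*xy,z+.02),.2); c=ctrl.move_l((*xy,z-.001),.03,contact_N=4); log("placed contact",c)
    ctrl.command_gripper(op/91); log("open"); ctrl.move_l((*xy,lift),.2)
def off(c,yaw,dx,dy):
    a=np.radians(yaw); return (c[0]+np.cos(a)*dx-np.sin(a)*dy,c[1]+np.sin(a)*dx+np.cos(a)*dy)
HT=(.4568,.3645);HY=-6.2;CT=(.6519,.0019);CY=1.8;KT=(.4784,-.3674);KY=-16.1
E
cat > t.py <<'E'
exec(open("m.py").read().split("def tray")[0])
S=lambda u:(175+(u[0]+.5)/2.068-.5,110+(u[1]+.5)/2.069-.5)
for n,w,a,s in [("hB x-",'w2',(455,183),(219,111)),("hB x+",'w2',(590,231),(130,96)),("kB",'w2',(320,199),(320,106)),("kA",'w1',(308,91),(331,326)),
 ("ct+ +",'w1',(616,272),(59,238)),("ct- -",'w1',(467,357),(197,191)),("ht+ -",'w0',(415,207),(219,430)),("ht- -",'w0',(226,186),(434,453)),("ht+ +",'w0',(433,62),(188,562)),("kt+ +","w2",(423,371),(251,62)),("kt- -","w2",(290,400),(347,46)),("cp",'w1',(322,311),(325,210))]:
    print(n,*tri((P[w],Z(a)),(P["s1"],S(s))))
E
python3 t.py; python3 -c "
from h import *
for xy,y in [((.45,-.199),74),((.443,.19),74),((.64,.197),-66),(HT,-96),((.6265,-.2025),71.4),(HT,83.8),((.4486,.0014),70),(CT,91.8),(KT,74)]: print(xy,y,ctrl.ik((*xy,.015),down(y)))"
```

```text
hB x- [ 0.5699 -0.1825  0.027 ] 0.0017631571273311955
hB x+ [ 0.6874 -0.2226  0.0238] 0.0017485867561818447
kB [ 0.4513 -0.196   0.0289] 0.00013720722811105842
kA [0.4435 0.1902 0.0264] 0.00016911271320835478
ct+ + [0.7224 0.0408 0.0006] 0.0017024357126763847
ct- - [ 0.5848 -0.0395  0.0084] 0.0001593677921816483
ht+ - [0.5339 0.2973 0.0073] 0.00011507796908300267
ht- - [0.3657 0.3152 0.0123] 0.0002449714933946401
ht+ + [0.5476 0.4168 0.0038] 0.0013862483072375896
kt+ + [ 0.5428 -0.354   0.0061] 0.0002755372495507222
kt- - [ 0.4142 -0.3798  0.0191] 0.00043682943614761825
cp [0.4475 0.006  0.0197] 0.0005749367784609711
(0.45, -0.199) 74 [-3.08133415e+01  3.53467129e+01  1.06745056e+02 -2.54444375e-14
  3.79082314e+01 -1.04813341e+02]
(0.443, 0.19) 74 [ 1.61116968e+01  3.49379517e+01  1.08157864e+02 -2.54444375e-14
  3.69041840e+01 -5.78883032e+01]
(0.64, 0.197) -66 [ 1.20027142e+01  4.43977522e+01  8.02079356e+01 -2.54444375e-14
  5.53943122e+01  7.80027142e+01]
(0.4568, 0.3645) -96 [ 3.27343872e+01  3.96459948e+01  9.33791344e+01 -2.54444375e-14
  4.69748708e+01  1.28734387e+02]
(0.6265, -0.2025) 71.4 [-2.31056490e+01  4.37284124e+01  8.20051225e+01 -2.54444375e-14
  5.42664651e+01 -9.45056490e+01]
(0.4568, 0.3645) 83.8 [ 3.27343872e+01  3.96459948e+01  9.33791344e+01 -2.54444375e-14
  4.69748708e+01 -5.10656128e+01]
(0.4486, 0.0014) 70 [-7.45591721e+00  3.36669238e+01  1.12843253e+02 -2.54444375e-14
  3.34898235e+01 -7.74559172e+01]
(0.6519, 0.0019) 91.8 [-5.07858164e+00  4.33463112e+01  8.30380451e+01 -2.54444375e-14
  5.36156436e+01 -9.68785816e+01]
(0.4784, -0.3674) 74 [-4.31938660e+01  4.06295365e+01  9.05598749e+01 -2.54444375e-14
  4.88105885e+01 -1.17193866e+02]
```

```bash
python3 - <<'E'
from h import *
ctrl.sleep(.1)
pick((.450,-.199),74,.0135,60)
if 30<ctrl.current_grip_width()*91<38: place(off(KT,KY,-.028,0),74,.0165,50)
snap("wrist","w3")
E
```

```text
down contact False t 7.3 grip mm 60.1 F 0.0 z [ 0.4504 -0.1992  0.014 ]
gripped t 7.8 grip mm 32.1 F 30.0 z [ 0.4502 -0.1991  0.0137]
lifted t 8.6 grip mm 32.6 F 30.0 z [ 0.4495 -0.1987  0.1491]
above t 9.3 grip mm 32.3 F 30.0 z [ 0.4508 -0.3597  0.1487]
placed contact True t 10.7 grip mm 32.2 F 30.0 z [ 0.4513 -0.3595  0.0167]
open t 11.2 grip mm 49.9 F 0.0 z [ 0.4511 -0.3593  0.0165]
```

Placed with contact at the expected height. Knob A next, then a check from a distance.

```bash
python3 - <<'E'
from h import *
pick((.4430,.1900),74,.0135,60)
if 30<ctrl.current_grip_width()*91<38: place(off(KT,KY,.028,0),74,.0165,50)
ctrl.goto((.50,-.30,.28),down(0)); ctrl.sleep(.3)
im=snap("wrist","w4"); cv2.imwrite("pics/w4z.png",cv2.resize(im[40:250,150:430],(800,600),interpolation=cv2.INTER_CUBIC)); log("")
E
```

```text
down contact False t 15.4 grip mm 59.9 F 0.0 z [0.4434 0.1901 0.014 ]
gripped t 16.0 grip mm 32.2 F 30.0 z [0.4432 0.1901 0.0137]
lifted t 16.8 grip mm 32.5 F 30.0 z [0.4424 0.1898 0.1492]
above t 18.8 grip mm 32.5 F 30.0 z [ 0.5057 -0.3742  0.15  ]
placed contact True t 20.2 grip mm 32.5 F 30.0 z [ 0.5051 -0.375   0.0167]
open t 20.7 grip mm 49.7 F 0.0 z [ 0.5048 -0.3747  0.0164]
 t 23.1 grip mm 49.9 F 0.0 z [ 0.5    -0.3001  0.2798]
```

View pics/w4z.png

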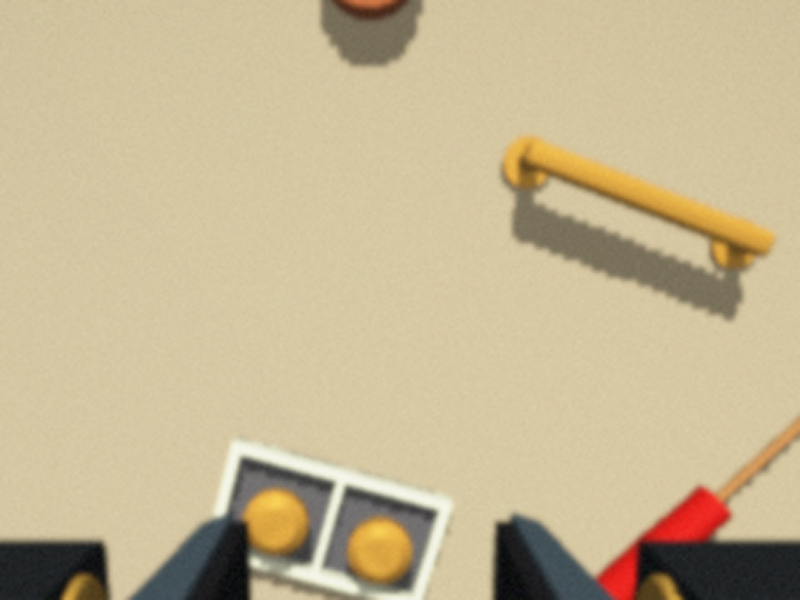

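```bash
python3 - <<'E'
from h import *
p=load("w4"); s=800/280
A,B=[onz(p,(150+(u+.5)/s-.5,40+(v+.5)/s-.5),.034) for u,v in ((528,147),(773,239))]
c=(A+B)/2;d=B-A;print(c,np.linalg.norm(d),np.degrees(np.arctan2(d[1],d[0])))
assert np.linalg.norm(c[:2]-(.6265,-.2025))<.004
c=(c[:2]+np.array((.6265,-.2025)))/2
pick(c,71.2,.014,40)
if 9<ctrl.current_grip_width()*91<15: place(off(HT,HY,0,-.028),83.8,.017,30)
E
```

```text
[ 0.62828451 -0.20111761  0.034     ] 0.12190461578096912 -19.22256425638058
down contact False t 25.5 grip mm 39.8 F 0.0 z [ 0.6279 -0.2021  0.0148]
gripped t 26.1 grip mm 11.5 F 30.0 z [ 0.6275 -0.2018  0.0141]
lifted t 26.9 grip mm 11.9 F 30.0 z [ 0.6267 -0.2015  0.1488]
above t 28.9 grip mm 11.5 F 30.0 z [0.4544 0.3361 0.15  ]
placed contact True t 30.3 grip mm 11.5 F 30.0 z [0.4536 0.3366 0.0169]
open t 30.8 grip mm 29.9 F 0.0 z [0.4533 0.3364 0.0168]
```

```bash
python3 - <<'E'
from h import *
pick((.640,.197),114.2,.014,40)
if 9<ctrl.current_grip_width()*91<15: place(off(HT,HY,0,.028),83.8,.017,30)
# close look at cup pull and its tray
ctrl.goto((.52,.16,.26),down(0)); ctrl.sleep(.2); snap("wrist","w5")
ctrl.goto((.53,-.04,.26),down(0)); ctrl.sleep(.3)
im=snap("wrist","w6"); cv2.imwrite("pics/w6z.png",cv2.resize(im[40:220,100:420],(800,450),interpolation=cv2.INTER_CUBIC)); log("")
E
```

```text
down contact False t 34.0 grip mm 40.3 F 0.0 z [0.6405 0.1972 0.0148]
gripped t 34.5 grip mm 11.7 F 30.0 z [0.6401 0.197  0.0142]
lifted t 35.3 grip mm 11.5 F 30.0 z [0.6393 0.1969 0.1488]
above t 36.4 grip mm 11.3 F 30.0 z [0.4604 0.3918 0.1495]
placed contact True t 37.7 grip mm 12.1 F 30.0 z [0.4596 0.3922 0.0169]
open t 38.2 grip mm 30.0 F 0.0 z [0.4593 0.392  0.0167]
 t 41.5 grip mm 29.8 F 0.0 z [ 0.53   -0.0393  0.26  ]
```

View pics/w6z.png

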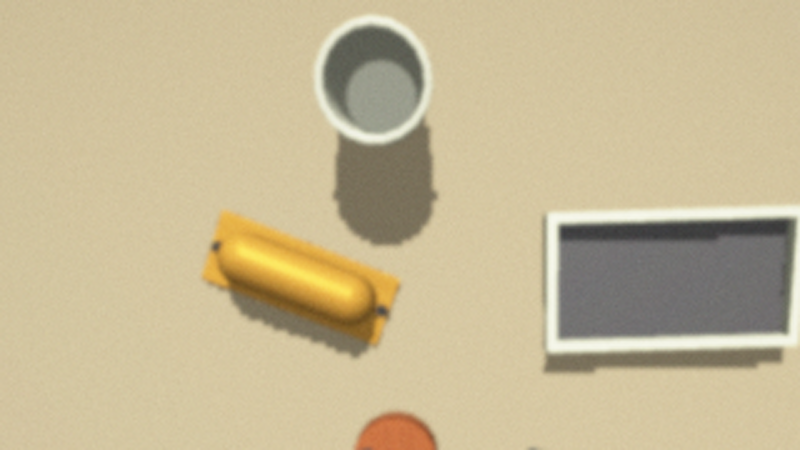

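View pics/w5.png

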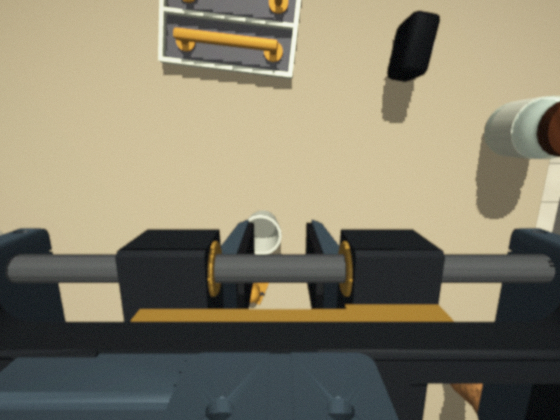

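```bash
python3 - <<'E'
from h import *
p=load("w6"); f=lambda u,z:onz(p,(100+(u[0]+.5)/2.5-.5,40+(u[1]+.5)/2.5-.5),z)
C=np.array([f(u,.003) for u in ((222,211),(400,281),(378,346),(204,278))]);c=C.mean(0)
d=C[1]-C[0]+C[2]-C[3];yaw=np.degrees(np.arctan2(d[1],d[0]))
print(c,yaw,[np.linalg.norm(C[i]-C[i-3]) for i in range(4)])
L=(f((546,214),.014)+f((548,354),.014))/2; ct=off(L,CY,.069,0); print(L,"tray",ct)
ct=(np.array(ct)+CT)/2
assert np.linalg.norm(c[:2]-(.4486,.0014))<.005
pick(c[:2],yaw+90,.006,58)
if 24<ctrl.current_grip_width()*91<31: place(ct,CY+90,.009,32)
ctrl.goto((.52,-.04,.3),down(0)); ctrl.sleep(.2); a=snap("wrist","w7")
ctrl.goto((.5,.24,.3),down(0)); ctrl.sleep(.2); b=snap("wrist","w8")
cv2.imwrite("pics/fin.png",np.hstack([cv2.resize(x[:230,140:440],(400,307)) for x in (a,b)])); log("")
E
```

```text
[0.4478743  0.00230431 0.003     ] -21.41535264825367 [np.float64(0.10324088241272535), np.float64(0.038556950972304084), np.float64(0.10293585160050829), np.float64(0.03798002332226161)]
[ 5.82703069e-01 -8.52370661e-05  1.40000000e-02] tray (np.float64(0.6516690219852803), np.float64(0.002082105310304436))
down contact False t 44.3 grip mm 57.8 F 0.0 z [0.4482 0.0022 0.0065]
gripped t 44.8 grip mm 27.8 F 30.0 z [0.448  0.0023 0.0061]
lifted t 45.7 grip mm 27.4 F 30.0 z [0.4473 0.0024 0.1492]
above t 46.5 grip mm 27.7 F 30.0 z [0.6503 0.0021 0.1488]
placed contact True t 47.9 grip mm 27.8 F 30.0 z [0.6515 0.002  0.009 ]
open t 48.2 grip mm 31.9 F 0.0 z [0.651  0.0021 0.0086]
 t 52.1 grip mm 32.0 F 0.0 z [0.5004 0.2391 0.3001]
```

View pics/fin.png

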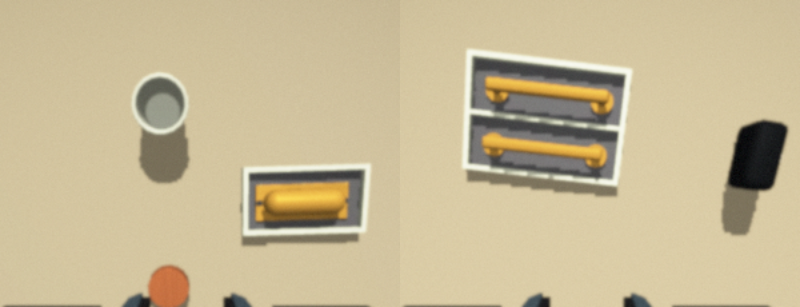

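The left half shows the cup pull flat in its tray (about 302,201), with the cup undisturbed at (160,103). The right half shows both handles standing in their bays (548,93 and 545,150).

```bash
python3 -c "
from bench import ctrl
print(ctrl.sign_off(), ctrl.current_t())"
```

```text
the job is handed in; nothing more can be done
the job is handed in; nothing more can be done
```

I put all five fittings in their trays, upright and released, left the coffee cup where it stood, and handed the job in at about 52 s; sign-off returned no verdict.

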